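# Load the sawing jig with the strip that fits

### The arm

A 6-joint arm with a two-finger parallel gripper is mounted at the origin on a cart in front of the work surface, level with it; the furniture and walls round the work are solid. World frame = base frame: x ahead of the robot, y to its left, z up, the work surface at z = 0. Lengths are in m, angles in rad, forces in N, time in s.
With the tool pointing down it reaches from about 0.275 to 0.875 m from the base axis. Payload 12.5 kg.
Tool frame: the origin (TCP) lies at the very end of the fingers, on their centre line; the grasp point (between the pads) lies 19 mm behind it; z points along the fingers, y is the line along which they close (so a half turn about z gives the same grasp; the last joint's range is limited). The gripper opens to 85 mm and grips with 20 to 120 N. Pads are 22 mm wide; open, the fingers measure 114 mm over their backs; the gripper's body (76 mm by 85 mm) begins 54 mm behind the grasp point. The pads swing forward as they close: fully open they stand 13 mm farther back than shut.
Start: joints at [-1.303, 0.351, 1.652, -0, 1.139, -0.085], TCP at [0.19, -0.516, 0.231] pointing down, gripper open.
Joint ranges: [-2.75, 2.75], [-0.79, 2.1], [0.01, 2.65], [-1.57, 4.71], [0.07, 3.14], [-2.87, 2.87]. Speed limits (rad/s): [2.22, 2.22, 2.79, 3.14, 3.14, 3.14].

### API

Orientations are given as a 3x3 rotation matrix whose columns are the frame's x, y, z axes.
In Python, from bench import manip gives the robot as it stands. Calls block until the motion is done:
- manip.move_ptp(position, orientation): joint-space move of the TCP to a pose.
- manip.move_l(position, attitude=None, max_speed=0.15): straight line of the TCP; attitude=None keeps the orientation; max_speed is the mean speed in m/s.
- manip.move_j(angles): joint-space move.
- manip.set_gripper(opening, effort=None): opening from 0.0 (shut) to 1.0 (fully open); effort is the grip in N (None keeps the last); returns when the fingers have stopped.
- manip.dwell(seconds).
- manip.inverse_kinematics(position, orientation): joint angles nearest the present ones, or None.
- manip.grab_frame(name): name is "scene" or "top" or "wrist"; returns (picture, depth): 480x640x3 uint8, red, green, blue; 480x640 float32, m along the optical axis (not along the pixel's ray), 0 where there is no reading.
- manip.get_calibration(name): a dict with "camera_matrix" (3x3 intrinsics, pixels), "R" (3x3) and "t" (3): a world point X has camera coordinates R X + t. Camera axes: x right, y down, z forward; pixel columns grow to the right and rows downward; lengths in m; the calibration is good to about 2 mm. A picture is of the moment at which its call begins: read the wrist's pose just before it. get_calibration takes no time and is no camera call; for the wrist camera it gives the pose at the moment of the call.
A pose or a line that the arm cannot do raises manip.Unreachable and nothing moves.
- manip.sign_off(): hands the job in; it is judged then, once.
Trained networks look in the newest picture that a camera, given by its name, has taken for a name from the list of things; names that differ only in an ending like _2 or _b are one class to them, and where a whole thing is asked for, a point or a joint stands for the part that bears it (a point fixed in the world has none). Each returns a list of dicts, best first, with "confidence" (0 to 1); they miss things now and then, are a little off and sometimes report something else, mostly with a low value. They report only what shows in the picture. A call takes as long as a camera call.
- manip.look_for(camera, name): "at" ([x, y, z] in m, in world coordinates, good to about 4 mm: the middle of the surface that is visible of it).
Readings, each from a call of its own:
- manip.current_time(): time.
- manip.current_qpos(): joint angles.
- manip.current_joint_vel(): joint speeds.
- manip.current_joint_torque(): joint torques, N m.
- manip.current_ee_pos(): TCP position.
- manip.current_tcp_rot(): TCP orientation.
- manip.current_force(): force on the tool from outside, world axes, zero at the start.
- manip.current_ft_torque(): the same for the moment, N m.
- manip.current_grip_width(): opening from 0.0 (shut) to 1.0 (fully open).
- manip.current_grip_force(): force on a finger pad.
Only numpy, scipy, OpenCV 4.12 (cv2) and the standard library are available. Lean on these libraries where they do the work, as an engineer would, in place of code of your own. Each camera call takes 0.05 s, during which the arm holds its last target. There are 200 camera calls.

### The job

Pinch the wooden strip that stands alone to the right of the sawing jig to feel how thick it is (12, 15 or 18 mm), and lower it on edge, without forcing it, into the one groove of the jig made for that thickness until it stands on the groove floor. Then slide it along the groove until its end butts against the wooden end stop, press it there for about half a second with about 10 N without shifting the stop, and let it go; leave the other two strips where they are.

Things in the scene. Friction and masses are not known exactly. Their poses are not given: they have to be found in the camera images.
- jig: sawing jig fixed to the bench: plywood base 240 x 154 x 15 mm with four wooden ribs 18 mm high (their tops 33 mm above the bench) that leave three parallel through grooves 13.5, 16.5 and 19.5 mm wide. Origin: centre of the base's underside on the bench; x along the grooves away from the robot, y to the left, z up. A seated strip drags by 2 to 10 N as it slides (more if leaned on)
- groove_narrow (a point): point on the floor of the right (narrow) groove of the jig, in the middle of its length and width; groove 13.5 mm wide, for the 12 mm strip. x runs along the groove, away from the robot toward the stop; y to the left; z up. Groove floor 15 mm above the bench, 18 mm deep, open at the top and both ends; ribs 24 mm wide between the grooves
- groove_medium (a point): point on the floor of the middle groove of the jig, in the middle of its length and width; groove 16.5 mm wide, for the 15 mm strip. x runs along the groove, away from the robot toward the stop; y to the left; z up. Groove floor 15 mm above the bench, 18 mm deep, open at the top and both ends; ribs 24 mm wide between the grooves
- groove_wide (a point): point on the floor of the left (wide) groove of the jig, in the middle of its length and width; groove 19.5 mm wide, for the 18 mm strip. x runs along the groove, away from the robot toward the stop; y to the left; z up. Groove floor 15 mm above the bench, 18 mm deep, open at the top and both ends; ribs 24 mm wide between the grooves
- presser_narrow: sprung steel plate in the left wall of the narrow groove: 40 mm along the groove, stands 3 mm out of the wall, with a sloped lead-in at its top; yields until flush (1 to 4 N). Bears on a strip of the groove's thickness and leaves a thinner one loose. Origin: on the groove floor below its face, 25 mm nearer the robot than the groove's middle; axes as the jig's
- presser_medium: sprung steel plate in the left wall of the medium groove: 40 mm along the groove, stands 3 mm out of the wall, with a sloped lead-in at its top; yields until flush (1 to 4 N). Bears on a strip of the groove's thickness and leaves a thinner one loose. Origin: on the groove floor below its face, 25 mm nearer the robot than the groove's middle; axes as the jig's
- presser_wide: sprung steel plate in the left wall of the wide groove: 40 mm along the groove, stands 3 mm out of the wall, with a sloped lead-in at its top; yields until flush (1 to 4 N). Bears on a strip of the groove's thickness and leaves a thinner one loose. Origin: on the groove floor below its face, 25 mm nearer the robot than the groove's middle; axes as the jig's
- end_stop: end stop of the jig: dark wooden bar across all grooves, 18 mm thick, 2 to 22 mm above the rib tops, with cheeks and thumb screws at the jig's sides. Its face is set 30 to 70 mm beyond the jig's centre, anew each time, and held by friction: it slips at about 40 N; the strip must never press on it with more than 20 N. Origin and axes as stop_face
- stop_face (a point): middle of the stop's near face, at rib-top height (33 mm above the bench); x along the grooves away from the robot. A strip that touches the stop has its origin 60 mm before this face
- strip_a: one of three light-wood strips alike but for thickness: 120 mm long (x), 55 high (z), and 12, 15 or 18 thick (y), which one is not told: pinch it and read the finger opening. Origin: centre of its underside. 40 to 95 g. Stands on its long edge, length roughly along world x. The one to load stands alone right of the jig (negative y); the other two stand left (y over 0.15) and stay there
- strip_b: one of three light-wood strips alike but for thickness: 120 mm long (x), 55 high (z), and 12, 15 or 18 thick (y), which one is not told: pinch it and read the finger opening. Origin: centre of its underside. 40 to 95 g. Stands on its long edge, length roughly along world x. The one to load stands alone right of the jig (negative y); the other two stand left (y over 0.15) and stay there
- strip_c: one of three light-wood strips alike but for thickness: 120 mm long (x), 55 high (z), and 12, 15 or 18 thick (y), which one is not told: pinch it and read the finger opening. Origin: centre of its underside. 40 to 95 g. Stands on its long edge, length roughly along world x. The one to load stands alone right of the jig (negative y); the other two stand left (y over 0.15) and stay there

How it is judged:
On the way, in this order (a step that is already met when the one before it is completed fails the run):
1. the strip stands on the floor of the groove made for its thickness, pressed upon by that groove's presser (in a groove too wide the presser does not reach it) (((z of strip_a in the frame of jig between 0.012 and 0.018 m and x of strip_a in the frame of jig between -0.08 and 0.03 m and y of strip_a in the frame of jig between -0.06 and 0.06 m and angle between the x axis of strip_a and the x axis of jig, either way round below 0.04 rad and angle between strip_a's own z axis and vertical below 0.12 rad and (contact force between strip_a and presser_narrow above 0.8 N or contact force between strip_a and presser_medium above 0.8 N or contact force between strip_a and presser_wide above 0.8 N) and world y of each of strip_b, strip_c above 0.15 m and distance of each of strip_b, strip_c from where it was at the start of the episode below 0.02 m) or (z of strip_b in the frame of jig between 0.012 and 0.018 m and x of strip_b in the frame of jig between -0.08 and 0.03 m and y of strip_b in the frame of jig between -0.06 and 0.06 m and angle between the x axis of strip_b and the x axis of jig, either way round below 0.04 rad and angle between strip_b's own z axis and vertical below 0.12 rad and (contact force between strip_b and presser_narrow above 0.8 N or contact force between strip_b and presser_medium above 0.8 N or contact force between strip_b and presser_wide above 0.8 N) and world y of each of strip_a, strip_c above 0.15 m and distance of each of strip_a, strip_c from where it was at the start of the episode below 0.02 m) or (z of strip_c in the frame of jig between 0.012 and 0.018 m and x of strip_c in the frame of jig between -0.08 and 0.03 m and y of strip_c in the frame of jig between -0.06 and 0.06 m and angle between the x axis of strip_c and the x axis of jig, either way round below 0.04 rad and angle between strip_c's own z axis and vertical below 0.12 rad and (contact force between strip_c and presser_narrow above 0.8 N or contact force between strip_c and presser_medium above 0.8 N or contact force between strip_c and presser_wide above 0.8 N) and world y of each of strip_a, strip_b above 0.15 m and distance of each of strip_a, strip_b from where it was at the start of the episode below 0.02 m))), for 0.2 s.
2. in that groove, the strip's end is pressed against the stop with more than 4 N for 0.3 s (((z of strip_a in the frame of jig between 0.012 and 0.018 m and x of strip_a in the frame of jig between -0.08 and 0.03 m and y of strip_a in the frame of jig between -0.06 and 0.06 m and angle between the x axis of strip_a and the x axis of jig, either way round below 0.04 rad and angle between strip_a's own z axis and vertical below 0.12 rad and contact force between strip_a and end_stop above 4 N) or (z of strip_b in the frame of jig between 0.012 and 0.018 m and x of strip_b in the frame of jig between -0.08 and 0.03 m and y of strip_b in the frame of jig between -0.06 and 0.06 m and angle between the x axis of strip_b and the x axis of jig, either way round below 0.04 rad and angle between strip_b's own z axis and vertical below 0.12 rad and contact force between strip_b and end_stop above 4 N) or (z of strip_c in the frame of jig between 0.012 and 0.018 m and x of strip_c in the frame of jig between -0.08 and 0.03 m and y of strip_c in the frame of jig between -0.06 and 0.06 m and angle between the x axis of strip_c and the x axis of jig, either way round below 0.04 rad and angle between strip_c's own z axis and vertical below 0.12 rad and contact force between strip_c and end_stop above 4 N))), for 0.3 s.
At the end, for the whole second after the job is handed in: the strip that stood alone on the right stands at rest on the floor of the groove made for its thickness (within 3 mm of the floor), held by its presser, its end within 2 mm of the stop; the other two strips are within 20 mm of where they stood (((z of strip_a in the frame of jig between 0.012 and 0.018 m and x of strip_a in the frame of jig between -0.08 and 0.03 m and y of strip_a in the frame of jig between -0.06 and 0.06 m and angle between the x axis of strip_a and the x axis of jig, either way round below 0.04 rad and angle between strip_a's own z axis and vertical below 0.12 rad and world y of each of strip_b, strip_c above 0.15 m and distance of each of strip_b, strip_c from where it was at the start of the episode below 0.02 m and (contact force between strip_a and presser_narrow above 0.8 N or contact force between strip_a and presser_medium above 0.8 N or contact force between strip_a and presser_wide above 0.8 N) and x of strip_a in the frame of stop_face above -0.062 m and linear speed of strip_a below 0.01 m/s) or (z of strip_b in the frame of jig between 0.012 and 0.018 m and x of strip_b in the frame of jig between -0.08 and 0.03 m and y of strip_b in the frame of jig between -0.06 and 0.06 m and angle between the x axis of strip_b and the x axis of jig, either way round below 0.04 rad and angle between strip_b's own z axis and vertical below 0.12 rad and world y of each of strip_a, strip_c above 0.15 m and distance of each of strip_a, strip_c from where it was at the start of the episode below 0.02 m and (contact force between strip_b and presser_narrow above 0.8 N or contact force between strip_b and presser_medium above 0.8 N or contact force between strip_b and presser_wide above 0.8 N) and x of strip_b in the frame of stop_face above -0.062 m and linear speed of strip_b below 0.01 m/s) or (z of strip_c in the frame of jig between 0.012 and 0.018 m and x of strip_c in the frame of jig between -0.08 and 0.03 m and y of strip_c in the frame of jig between -0.06 and 0.06 m and angle between the x axis of strip_c and the x axis of jig, either way round below 0.04 rad and angle between strip_c's own z axis and vertical below 0.12 rad and world y of each of strip_a, strip_b above 0.15 m and distance of each of strip_a, strip_b from where it was at the start of the episode below 0.02 m and (contact force between strip_c and presser_narrow above 0.8 N or contact force between strip_c and presser_medium above 0.8 N or contact force between strip_c and presser_wide above 0.8 N) and x of strip_c in the frame of stop_face above -0.062 m and linear speed of strip_c below 0.01 m/s))); the robot touches nothing.
It fails at once if a strip presses on the end stop with more than 20 N (contact force between any of strip_a, strip_b, strip_c and end_stop above 20 N).
It fails at once if a strip is forced against the jig with more than 40 N (contact force between any of strip_a, strip_b, strip_c and jig above 40 N).
It fails at once if the end stop is shifted by more than 4 mm (distance of stop_face from where it was at the start of the episode above 0.004 m).
It fails at once if one of the two strips on the left is carried away from there (world y of each of strip_a, strip_b below 0.15 m or world y of each of strip_b, strip_c below 0.15 m or world y of each of strip_a, strip_c below 0.15 m).
It also fails if it takes over 72 s, if anything falls off the work surface, if the arm or the gripper's body presses on something with over 40 N, if the wrist force passes 120 N, or if a joint passes its speed limit or range.

## Working session

There is one attempt and no reset: what is moved stays moved. The work goes in short steps, each a Python script; the robot and the scene stay as the last script left them, time stands still between calls to the robot, and variables do not carry over. Pictures are saved under pics/ and viewed, at most 10 in all, crops included, and the job is handed in when it is done.

```bash
mkdir -p pics; ls
python3 - <<'E'
from bench import manip
import cv2,numpy as np
for c in ["scene","top"]:
    p,d=manip.grab_frame(c); cv2.imwrite(f"pics/{c}0.png",p[:,:,::-1]); np.savez(f"/tmp/{c}0.npz",d=d,p=p,**manip.get_calibration(c))
    for n in ["strip_a","jig","end_stop","stop_face","groove_narrow","groove_medium","groove_wide","presser_medium"]:
        print(c,n,[(np.round(r["at"],4).tolist(),round(r["confidence"],2)) for r in manip.look_for(c,n)])
    k=manip.get_calibration(c); print(-k["R"].T@k["t"], k["camera_matrix"][0,0])
print(manip.current_time(),manip.current_force(),manip.current_tcp_rot().round(3).tolist())
E
```

```text
pics
scene strip_a [([0.4961, -0.266, 0.0338], 0.75), ([0.5513, 0.2123, 0.0383], 0.67), ([0.6421, 0.2745, 0.0315], 0.58)]
scene jig [([0.5293, -0.0012, 0.0366], 0.78)]
scene end_stop [([0.5851, 0.0538, 0.0494], 0.58)]
scene stop_face [([0.5885, 0.0526, 0.0466], 0.87)]
scene groove_narrow [([0.5292, -0.001, 0.0346], 0.61)]
scene groove_medium [([0.5265, 0.002, 0.0351], 0.64)]
scene groove_wide [([0.529, 0.0017, 0.0263], 0.91)]
scene presser_medium [([0.5876, 0.0514, 0.0485], 0.39)]
[0.17633776 0.74643553 0.51504082] 436.13628540968296
top strip_a [([0.5584, 0.2005, 0.0516], 0.91), ([0.6457, 0.273, 0.0556], 0.67), ([0.498, -0.2658, 0.0537], 0.58), ([0.5356, -0.0266, 0.0322], 0.45)]
top jig [([0.5377, -0.0286, 0.0344], 0.57)]
top end_stop [([0.5932, -0.0226, 0.0556], 0.56)]
top stop_face [([0.5963, -0.0256, 0.0557], 0.93)]
top groove_narrow [([0.5374, -0.0298, 0.0356], 0.64), ([0.5931, -0.0198, 0.0594], 0.64)]
top groove_medium [([0.5379, -0.0265, 0.0323], 0.95)]
top groove_wide [([0.5395, -0.0296, 0.0328], 0.74)]
top presser_medium []
[0.46698005 0.00621665 1.33827943] 573.0036857599861
0.9 [ 0.57451949 -0.85202848  1.09301673] [[0.938, 0.346, -0.0], [0.346, -0.938, 0.0], [0.0, -0.0, -1.0]]
```

View pics/top0.png

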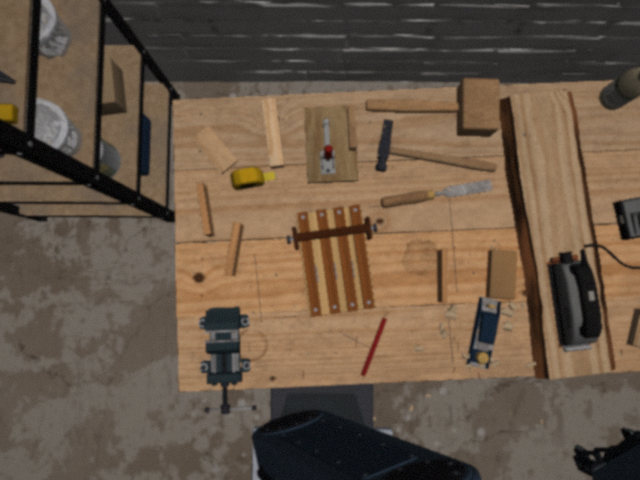

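View pics/scene0.png

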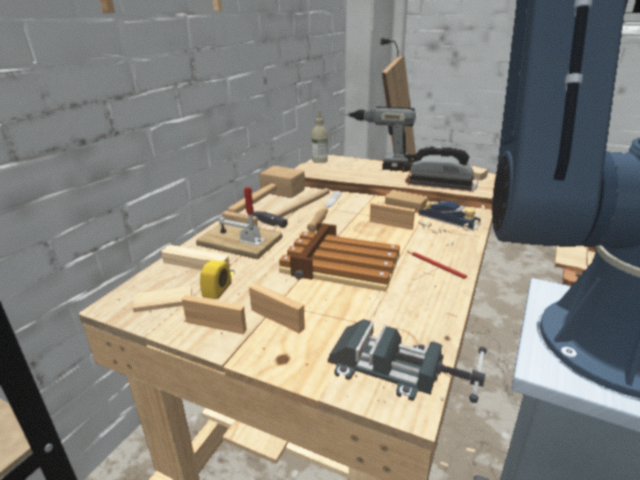

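The top view shows the jig around pixel (335,260), turned by about 0.1 rad. The lone strip is at (442,275), and the other two are at (205,208) and (234,248). Next I'll take wrist views.

```bash
cat > h.py <<'E'
from bench import manip
import cv2,numpy as np
def down(yaw):
    c,s=np.cos(yaw),np.sin(yaw); return np.array([[c,s,0],[s,-c,0],[0,0,-1.]])
def snap(name,cam="wrist"):
    k=manip.get_calibration(cam); p,d=manip.grab_frame(cam)
    cv2.imwrite(f"pics/{name}.png",p[:,:,::-1]); np.savez(f"/tmp/{name}.npz",d=d,p=p,**k); return p,d,k
def load(name):
    z=np.load(f"/tmp/{name}.npz"); return z["p"],z["d"],z
def cloud(d,k):
    v,u=np.mgrid[:480,:640]; K=k["camera_matrix"]
    X=np.stack([(u-K[0,2])/K[0,0]*d,(v-K[1,2])/K[1,1]*d,d],-1)
    return (X-k["t"])@k["R"]
E
python3 - <<'E'
from h import *
for n,p,y in [("s1",(.47,-.266,.27),0),("j1",(.50,-.028,.30),0),("j2",(.54,-.028,.30),0)]:
    manip.move_ptp(p,down(y)); _,_,k=snap(n); print(n,manip.current_qpos().round(2),(-k["R"].T@k["t"]).round(3),k["R"].round(2).tolist(),manip.current_time(),manip.current_force().round(2))
a=cv2.imread("pics/s1.png");b=cv2.imread("pics/j1.png")
cv2.imwrite("pics/sj.png",cv2.resize(np.vstack([a,b]),(450,600)))
E
```

```text
s1 [-0.6   0.29  1.63 -0.    1.22  0.97] [ 0.538 -0.266  0.412] [[-0.0, -1.0, -0.0], [-0.96, 0.0, 0.27], [-0.27, 0.0, -0.96]] 2.3583 [-0.05  0.48 -0.89]
j1 [-0.15  0.19  1.69 -0.    1.26  1.42] [ 0.569 -0.028  0.442] [[-0.0, -1.0, -0.0], [-0.96, 0.0, 0.27], [-0.27, 0.0, -0.96]] 3.3667 [-0.46 -0.28 -0.48]
j2 [-0.14  0.27  1.59 -0.    1.28  1.43] [ 0.609 -0.029  0.441] [[-0.0, -1.0, -0.0], [-0.96, 0.0, 0.27], [-0.27, 0.0, -0.96]] 3.7 [-0.24  0.33 -0.39]
```

View pics/sj.png

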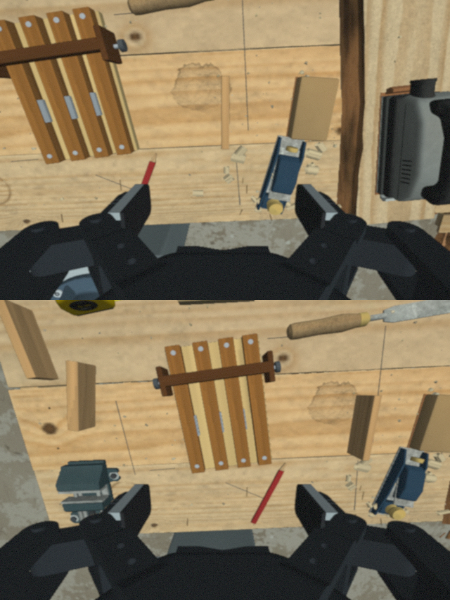

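The wrist view shows the lone strip upright and clear at (225,112) in the upper crop. In the lower crop the jig has its four ribs, with the stop across the far part at about y=375. I'll measure both from depth and an orthophoto at the measured heights.

```bash
cat >> h.py <<'E'
def ortho(p,k,z,x0,x1,y0,y1,res=0.0005):
    """rows: x from x0 up, cols: y from y0 up, plane height z"""
    X,Y=np.meshgrid(np.arange(x0,x1,res),np.arange(y0,y1,res),indexing="ij")
    P=np.stack([X,Y,np.full_like(X,z)],-1)@k["R"].T+k["t"]
    uv=P@k["camera_matrix"].T; uv=(uv[...,:2]/uv[...,2:]).astype(np.float32)
    return X,Y,cv2.remap(p,uv[...,0],uv[...,1],cv2.INTER_LINEAR)
RIBS=[(-.07275,-.04875),(-.03525,-.01125),(.00525,.02925),(.04875,.07275)]
def prof(y):
    return sum(((y>a)&(y<b)).astype(float) for a,b in RIBS)
def fitjig(p,k,z=.033,x=(.45,.565)):
    from scipy.optimize import minimize
    from scipy.ndimage import gaussian_filter1d
    X,Y,o=ortho(p,k,z,*x,-.14,.09); o=o.astype(float); f=o[...,2]/(o.sum(-1)+1); # blue share: low noise wood marker
    f=o[...,0]/(o[...,1]+1)
    g=np.arange(-.13,.13,.0001); T=gaussian_filter1d(prof(g),7)
    best=None
    def cost(q):
        yj=(Y-q[0])*np.cos(q[1])-(X-.53)*np.sin(q[1]); m=abs(yj)<.072
        return -np.corrcoef(np.interp(yj[m],g,T),f[m])[0,1]
    for y in np.arange(-.05,0,.004):
        for t in np.arange(.0,.25,.03):
            c=cost((y,t)); best=min(best or (9,),(c,y,t))
    r=minimize(cost,best[1:],method="Nelder-Mead",options=dict(initial_simplex=[best[1:],(best[1]+.003,best[2]),(best[1],best[2]+.02)],xatol=1e-5,fatol=1e-7))
    return r.x,r.fun   # y of jig centreline at x=.53, yaw
E
python3 - <<'E'
from h import *
for n in ["j1","j2","s1"]:
    p,d,k=load(n); W=cloud(d,k); z=W[...,2]; x=W[...,0]; y=W[...,1]
    print(n,k["camera_matrix"][0,0])
    m=(d>0)&(z>.025)&(z<.040)&(x>.42)&(x<.57)&(y>-.12)&(y<.06); print(" rib z",np.median(z[m]))
    m=(d>0)&(z>.045)&(z<.065)&(x>.52)&(x<.66)&(y>-.13)&(y<.08); q=W[m]; print(" stop top",np.median(q,0),len(q))
    if len(q)>50:
        A=np.polyfit(q[:,1],q[:,0],1); r=q[:,0]-np.polyval(A,q[:,1]); print("  slope",A,np.percentile(r,[3,97]))
    m=(d>0)&(abs(z)<.02)&(x>.4)&(x<.6)&(y>-.2)&(y<-.15); print(" bench",np.median(z[m]))
    for z0 in (.033,): 
        if n!="s1": print(" fit",fitjig(p,k,z0))
    m=(d>0)&(z>.045)&(z<.065)&(x>.40)&(x<.6)&(y>-.30)&(y<-.23); q=W[m]
    if len(q)>30:
        A=np.polyfit(q[:,0],q[:,1],1); r=q[:,1]-np.polyval(A,q[:,0])
        print(" strip",np.median(q,0),q.min(0),q.max(0),A,np.percentile(r,[3,97]),cv2.minAreaRect(q[:,:2].astype(np.float32)*1000))
E
```

```text
j1 343.9740594387609
 rib z 0.03220735831445817
 stop top [ 0.59654468 -0.01902155  0.05402541] 3608
  slope [-0.14285925  0.59415179] [-0.01893606  0.0194451 ]
 bench -0.0010367578747062754
 fit (array([-0.02711128,  0.1436607 ]), np.float64(-0.9573882177363496))
 strip [ 0.50546044 -0.26624382  0.0536766 ] [ 0.44155918 -0.27557756  0.04501014] [ 0.56128009 -0.26202009  0.05650418] [-0.00298979 -0.2656299 ] [-0.00706704  0.00449137] ((501.4189758300781, -268.7565612792969), (13.493000030517578, 119.7249526977539), 89.87715911865234)
j2 343.9740594387609
 rib z 0.03224583705916922
 stop top [ 0.59737646 -0.01896578  0.05408487] 3268
  slope [-0.143769    0.59451784] [-0.01899034  0.01950424]
 bench -0.0009706084814572341
 fit (array([-0.02718339,  0.14360171]), np.float64(-0.9550073624046584))
 strip [ 0.5056446  -0.26626327  0.05372232] [ 0.44187439 -0.27576698  0.04500549] [ 0.56150946 -0.26199252  0.05660943] [-0.00358595 -0.26525916] [-0.0072124   0.00456575] ((501.6915588378906, -268.8843994140625), (13.768851280212402, 119.635986328125), 89.99159240722656)
s1 343.9740594387609
 rib z 0.03215496743996396
 stop top [ 0.59825111 -0.04449403  0.05402616] 3939
  slope [-0.14878913  0.59299927] [-0.01658409  0.01720256]
 bench -0.0009243662140526659
 strip [ 0.50575137 -0.26928212  0.05422249] [ 0.44149779 -0.27531676  0.05120401] [ 0.56126683 -0.26397796  0.05710686] [-0.00363083 -0.26758727] [-0.00547835  0.00536352] ((501.3836669921875, -269.677490234375), (11.206729888916016, 119.75727844238281), 89.89871215820312)
```

Run:
```python
from h import *
manip.set_gripper(0.6,40)
R=down(-.003)
manip.move_ptp((.5014,-.2693,.13),R); manip.move_l((.5014,-.2693,.0255),max_speed=.1)
print("f",manip.current_force().round(2)); manip.set_gripper(0.0,40); manip.dwell(.3)
w=manip.current_grip_width(); print("w",w,w*85,"mm gf",manip.current_grip_force(),manip.current_force().round(2),manip.current_ee_pos().round(4))
manip.move_l((.5014,-.2693,.14),max_speed=.1); manip.dwell(.3)
print(manip.current_grip_width()*85,manip.current_force().round(2),manip.current_ft_torque().round(3))
yaw=.1436; e=np.array([np.cos(yaw),np.sin(yaw)])
# hold strip above, near jig, 60 mm before
manip.move_ptp((.47,-.036,.14),down(yaw)); manip.dwell(.3); p,d,k=snap("g1")
print(manip.current_ee_pos().round(4),manip.current_tcp_rot().round(4).tolist(),manip.current_force().round(2),manip.current_time())
```

```text
f [-1.53 -0.44  0.49]
w 0.13194138473623684 11.215017702580132 mm gf 43.25658917427063 [-1.51  0.4   5.72] [ 0.5016 -0.2694  0.0258]
11.110070925084491 [-0.16 -0.    0.06] [0.026 0.06  0.001]
[ 0.4701 -0.0365  0.1399] [[0.9898, 0.1422, -0.0001], [0.1422, -0.9898, 0.0], [-0.0001, -0.0, -1.0]] [-0.75 -0.38 -0.64] 10.075
```

View pics/g1.png

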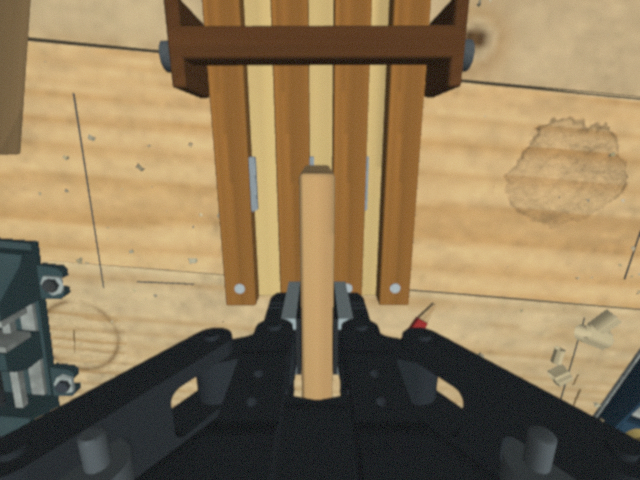

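The held strip shows at columns 302–334. Its width matches the finger reading of 11.1–11.2 mm, so it is the 12 mm strip and goes in the narrow groove. Next I'll remove the camera bias by viewing the jig with the tool turned half round, and measure the strip in the same pictures.

```bash
cat >> h.py <<'E'
def settle(p,yaw,l=True,v=.1):
    """line to p, then cancel the tracking error once"""
    (manip.move_l(p,down(yaw),max_speed=v) if l else manip.move_ptp(p,down(yaw)))
def tcpyaw():
    R=manip.current_tcp_rot(); return np.arctan2(R[1,0],R[0,0])
def fitjig2(p,d,k,x,z=.032):
    from scipy.optimize import minimize
    from scipy.ndimage import gaussian_filter1d
    hz=cloud(d,k)[...,2].astype(np.float32); hz[d==0]=0
    occ=cv2.dilate(((hz>.045)).astype(np.uint8),np.ones((9,9)))
    X,Y,o=ortho(p,k,z,*x,-.14,.09); _,_,oc=ortho(occ,k,z,*x,-.14,.09); ok=(oc==0)&(o.sum(-1)>150)
    o=o.astype(float); f=o[...,0]/(o[...,1]+1)
    g=np.arange(-.13,.13,.0001); T=gaussian_filter1d(prof(g),7)
    def cost(q):
        yj=(Y-q[0])*np.cos(q[1])-(X-.53)*np.sin(q[1]); m=(abs(yj)<.072)&ok
        return -np.corrcoef(np.interp(yj[m],g,T),f[m])[0,1]
    b=(-.027,.1436)
    r=minimize(cost,b,method="Nelder-Mead",options=dict(initial_simplex=[b,(b[0]+.004,b[1]),(b[0],b[1]+.02)],xatol=1e-5,fatol=1e-7))
    return r.x,r.fun
def stripline(d,k,tcp,yaw):
    """strip centreline seen, in tool-yaw coordinates: lateral (m, at TCP) and angle, width, ends"""
    W=cloud(d,k); top=tcp[2]+.0295; c,s=np.cos(yaw),np.sin(yaw)
    a=(W[...,0]-tcp[0])*c+(W[...,1]-tcp[1])*s; l=-(W[...,0]-tcp[0])*s+(W[...,1]-tcp[1])*c
    m=(d>0)&(abs(W[...,2]-top)<.006)&(a>.022)&(a<.07)&(abs(l)<.02)
    A=[];L=[];Wd=[]
    for r in range(480):
        i=np.flatnonzero(m[r])
        if len(i)>8: A.append(a[r,i].mean()); L.append((l[r,i[0]]+l[r,i[-1]])/2); Wd.append(abs(l[r,i[-1]]-l[r,i[0]])*len(i)/(len(i)-1))
    P=np.polyfit(A,L,1); return P[1],P[0],np.median(Wd),max(A),np.median(W[...,2][m])-top
E
python3 - <<'E'
from h import *
y=.1436
for n,p,yy in [("n1",(.46,-.036,.20),y),("n2",(.47,-.08,.2),y),("f1",(.60,-.017,.2),y+np.pi),("f2",(.60,-.06,.2),y+np.pi)]:
    manip.move_ptp(p,down(yy)); manip.dwell(.4); t=manip.current_ee_pos(); ty=tcpyaw(); _,d,k=snap(n); pp=_
    print(n,t.round(4),round(ty,4),"strip",np.round(stripline(d,k,t,ty),4))
    for x in [(.46,.56),(.48,.57)]: print("   jig",fitjig2(pp,d,k,x))
print(manip.current_time(),manip.current_qpos().round(2))
E
```

```text
n1 [ 0.4598 -0.036   0.1995] 0.1436 strip [ 0.0007  0.0004  0.012   0.06   -0.0012]
   jig (array([-0.02710508,  0.13992367]), np.float64(-0.953703504482578))
   jig (array([-0.02704133,  0.13411145]), np.float64(-0.9564806931124967))
n2 [ 0.4699 -0.0796  0.2001] 0.1442 strip [ 0.0007 -0.      0.0119  0.06   -0.0011]
   jig (array([-0.02764658,  0.1451265 ]), np.float64(-0.9315356033109972))
   jig (array([-0.02761571,  0.13431791]), np.float64(-0.9357327630967722))
f1 [ 0.6   -0.017  0.2  ] -2.9981 strip [-0.0005 -0.0006  0.0119  0.0579 -0.0012]
   jig (array([-0.02709588,  0.14176633]), np.float64(-0.9591482089003135))
   jig (array([-0.02710906,  0.13469153]), np.float64(-0.9590197836553798))
f2 [ 0.6    -0.0595  0.2   ] -2.9973 strip [-0.0006  0.0015  0.012   0.058  -0.0012]
   jig (array([-0.02762585,  0.14189722]), np.float64(-0.9410156824599389))
   jig (array([-0.02765734,  0.13122287]), np.float64(-0.9434323317110384))
15.3417 [-0.18  0.48  1.54  0.    1.12 -1.89]
```

The strip is 12 mm thick, and the camera bias is about (+1, +0.6, −1.2) mm in world axes. The yaw fits scatter too much, so I'll fit lines to the narrow groove's edges directly, using robust subpixel edges.

```bash
cat >> h.py <<'E'
def edges(p,d,k,y0,yaw,z=.032,x=(-.09,.035),lim=.045,bands=RIBS):
    """subpixel rib-top edges in the nominal jig frame at (.53,y0): for each of 8 edges offset & slope"""
    hz=cloud(d,k)[...,2].astype(np.float32)
    occ=cv2.dilate((hz>lim).astype(np.uint8),np.ones((9,9)))
    S,T=np.meshgrid(np.arange(*x,.0005),np.arange(-.085,.085,.0002),indexing="ij")
    c,s=np.cos(yaw),np.sin(yaw)
    P=np.stack([.53+S*c-T*s,y0+S*s+T*c,np.full_like(S,z)],-1)@k["R"].T+k["t"]; uv=P@k["camera_matrix"].T; uv=(uv[...,:2]/uv[...,2:]).astype(np.float32)
    o=cv2.remap(p,uv[...,0],uv[...,1],cv2.INTER_CUBIC).astype(float); oc=cv2.remap(occ,uv[...,0],uv[...,1],cv2.INTER_NEAREST)
    f=cv2.GaussianBlur(o[...,0]/(o[...,1]+1),(0,0),sigmaX=3,sigmaY=2); G=np.gradient(f,axis=1); out=[]
    t=T[0]
    for j,(a,b) in enumerate(bands):
        for e,sg in ((a,1),(b,-1)):
            w=np.flatnonzero(abs(t-e)<.004); g=np.clip(sg*G[:,w],0,None); mx=g.argmax(1)
            ok=(g.max(1)>.006)&(oc[:,w].max(1)==0)
            g2=np.where(abs(np.arange(len(w))[None]-mx[:,None])<6,g,0); pos=(g2*t[w]).sum(1)/(g2.sum(1)+1e-9)-e
            X=S[ok,0];V=pos[ok]
            if len(X)<40: out.append((np.nan,np.nan,0));continue
            for _ in range(6):
                q=np.polyfit(X,V,1); r=abs(V-np.polyval(q,X)); m=r<max(2.5*np.median(r),.0001); X,V=X[m],V[m]
            out.append((q[1]*1e3,q[0],len(X)))
    return np.array(out)
E
python3 - <<'E'
from h import *
np.set_printoptions(suppress=True,linewidth=160)
for n in ["j1","j2","n1","n2","f1","f2"]:
    p,d,k=load(n); E=edges(p,d,k,-.0275,.1436)
    print(n,"cam y",(-k["R"].T@k["t"]).round(3)); print(" off mm",E[:,0].round(2)); print(" dyaw",E[:,1].round(4)); print(" n",E[:,2])
E
```

```text
j1 cam y [ 0.569 -0.028  0.442]
 off mm [ 1.38  0.53  1.27 -0.37  0.72 -0.62 -0.12 -0.59]
 dyaw [-0.0002  0.0029  0.0012  0.0024  0.      0.004   0.0012  0.0016]
 n [187. 178. 148. 127. 153.  95. 208. 127.]
j2 cam y [ 0.609 -0.029  0.441]
 off mm [ 1.36  0.36  1.25 -0.54  0.71 -0.66  0.16 -0.53]
 dyaw [-0.0008  0.002   0.0001  0.0029  0.0016  0.0046  0.0072  0.0039]
 n [ 91. 105. 128. 142. 124. 170.  67. 118.]
n1 cam y [ 0.528 -0.026  0.341]
 off mm [ 1.14  1.3   0.93  0.01  0.69 -0.54  0.55 -0.57]
 dyaw [0.0003 0.0039 0.0004 0.0016 0.0032 0.0034 0.0225 0.0019]
 n [ 80.  52. 151.  51.  57.  96. 110.  77.]
n2 cam y [ 0.538 -0.069  0.342]
 off mm [ 0.94 -0.26   nan -0.49 -0.36 -0.67 -1.88 -0.78]
 dyaw [ 0.0015  0.0062     nan  0.0025  0.0051  0.0019 -0.0017  0.0013]
 n [141.  58.   0. 144. 118.  73. 119.  95.]
f1 cam y [ 0.534 -0.026  0.342]
 off mm [ 1.16  1.41  0.94 -0.03  0.54 -0.58 -0.55 -0.6 ]
 dyaw [ 0.003   0.0023  0.0019  0.0023 -0.0011  0.0017  0.0055  0.001 ]
 n [ 92. 101. 135. 162. 111. 124. 140. 104.]
f2 cam y [ 0.534 -0.069  0.342]
 off mm [ 0.93 -0.07  0.57 -0.53 -1.05 -0.66 -1.77 -0.8 ]
 dyaw [ 0.0022  0.0051 -0.0004  0.0018  0.0003  0.0018  0.0069  0.0006]
 n [123. 103. 108. 128.  40. 125. 137. 111.]
```

```bash
cat >> h.py <<'E'
YAW=.1453; O=np.array([.53,-.0278]); EX=np.array([np.cos(YAW),np.sin(YAW)]); EY=np.array([-EX[1],EX[0]])
def tgt(s,dy,z): return np.r_[O+s*EX+(-.042+dy)*EY,z]
def jf():  # tool position and force in jig axes
    t=manip.current_ee_pos(); f=manip.current_force(); q=t[:2]-O
    return np.array([q@EX,q@EY+.042,t[2]]),np.array([f[:2]@EX,f[:2]@EY,f[2]])
E
python3 - <<'E'
from h import *
np.set_printoptions(suppress=True,linewidth=160)
manip.move_ptp(tgt(-.029,0,.13),down(YAW)); manip.move_l(tgt(-.029,0,.064),max_speed=.08); manip.dwell(.5)
a,f=jf(); ty=tcpyaw(); t=manip.current_ee_pos(); p,d,k=snap("h1")
print((a*1e3).round(2),f.round(2),ty,manip.current_time()); print(np.round(stripline(d,k,t,ty),4))
E=edges(p,d,k,-.0275,.1436,x=(-.09,.06)); print(E.round(4))
cv2.imwrite("pics/h1c.png",cv2.resize(p[:300,200:500,::-1],(800,800*300//300))[:600])
E
```

```text
[-28.97   0.01  64.06] [ 0.05  0.41 -0.27] 0.1453110223914905 19.4667
[ 0.0007 -0.0004  0.0119  0.06   -0.0011]
[[  0.7477   0.0001  96.    ]
 [     nan      nan   0.    ]
 [     nan      nan   0.    ]
 [ -0.4031   0.0029  72.    ]
 [ -1.6491  -0.0051 110.    ]
 [ -0.5114   0.0022  71.    ]
 [     nan      nan   0.    ]
 [ -0.4509   0.0023 120.    ]]
```

View pics/h1c.png

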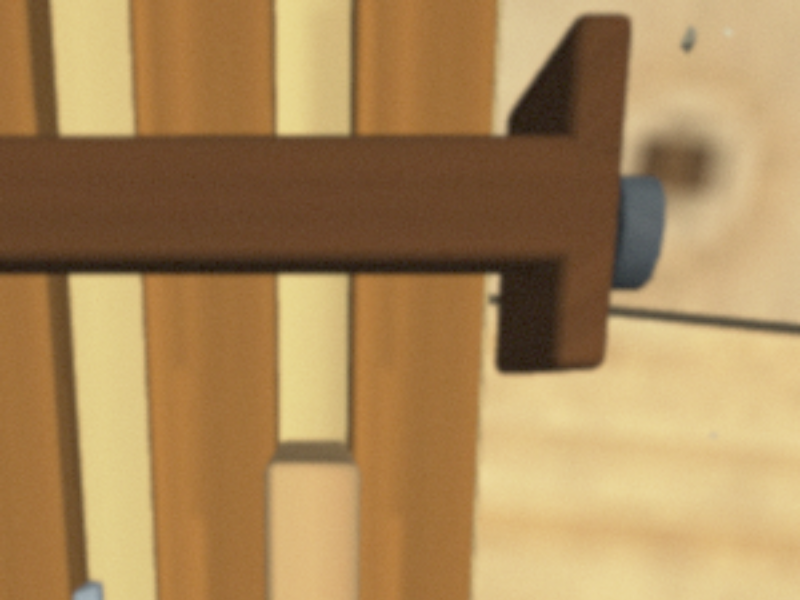

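The strip's far end (crop columns 268–358) is centred over the narrow groove (276–353), and the stop face is clear ahead. I'll lower it with force guarding.

Run:
```python
from h import *
np.set_printoptions(suppress=True,linewidth=160)
_,f0=jf(); z=.064; dy=0
while z>.0385:
    z-=.0015 if z>.042 else .0005
    manip.move_l(tgt(-.029,dy,z),max_speed=.02); a,f=jf(); f=f-f0
    print(round(z*1e3,1),(a*1e3).round(2),f.round(1),manip.current_ft_torque().round(2))
    if abs(f[2])>7 or np.hypot(*f[:2])>9: print("STOP");break
manip.dwell(.3); a,f=jf(); print((a*1e3).round(2),(f-f0).round(2),manip.current_time(),manip.current_grip_width()*85)
```

```text
62.5 [-29.06   0.02  62.37] [0.4 1.  0. ] [ 0.01 -0.01 -0.01]
61.0 [-29.06   0.04  60.9 ] [-0.7  1.2 -0.6] [0.01 0.01 0.02]
59.5 [-29.06   0.02  59.38] [-0.2  0.8  0. ] [-0.   -0.05  0.03]
58.0 [-29.05   0.    57.9 ] [-0.6  1.  -1.3] [ 0.01 -0.   -0.03]
56.5 [-29.03   0.    56.42] [-0.6  1.1  0.4] [ 0.    0.01 -0.02]
55.0 [-29.04   0.01  54.9 ] [0.2 0.5 0.1] [ 0.03 -0.01 -0.04]
53.5 [-28.88  -0.16  53.51] [-0.2 -0.4 -0.4] [-0.26 -0.13 -0.06]
52.0 [-28.86  -0.13  52.  ] [-0.3 -0.3 -0.3] [-0.28 -0.22 -0.01]
50.5 [-28.85  -0.12  50.5 ] [ 1.2 -2.3 -0.2] [-0.49 -0.34 -0.03]
49.0 [-28.87  -0.12  49.  ] [ 0.7 -1.9  0.6] [-0.61 -0.39 -0.05]
47.5 [-29.08   0.01  47.29] [ 1.7 -2.2 -0.3] [-0.61 -0.32  0.03]
46.0 [-29.12   0.04  45.81] [ 0.5 -2.8 -1. ] [-0.64 -0.32 -0.03]
44.5 [-29.09   0.06  44.35] [-0.6 -1.8 -1. ] [-0.69 -0.29 -0.02]
43.0 [-29.03   0.    42.89] [ 1.3 -2.6 -1.7] [-0.61 -0.24 -0.04]
41.5 [-29.     0.02  41.4 ] [ 1.1 -2.9 -1.4] [-0.61 -0.31 -0.  ]
41.0 [-29.01  -0.01  40.98] [-0.4 -2.3  0. ] [-0.67 -0.23 -0.03]
40.5 [-28.99  -0.05  40.8 ] [-2.1 -3.2  5.2] [-0.61  0.07  0.03]
40.0 [-28.99  -0.03  40.76] [-3.6 -0.8 13.7] [-0.58  0.56 -0.06]
STOP
[-28.95  -0.05  40.79] [-3.82 -0.99 11.82] 24.2667 11.595907450338474
```

It sat down on the floor with the presser bearing. I'll relieve the down load and slide toward the stop, guarding the increase in force.

```bash
cat >> h.py <<'E'
def avg(n=5):
    F=[]
    for _ in range(n): F.append(jf()[1]); manip.dwell(.01)
    return np.mean(F,0)
E
python3 - <<'E'
from h import *
np.set_printoptions(suppress=True,linewidth=160)
z=.0406; manip.move_l(tgt(-.029,0,z),max_speed=.02); manip.dwell(.1); print(avg().round(1))
s=-.029; H=[]
while s<.006:
    step=.002 if s<-.011 else .00025
    s+=step; manip.move_l(tgt(s,0,z),max_speed=.03 if step>.001 else .01); f=avg(3); a,_=jf(); H.append(f[0])
    base=np.median(H[-12:-3]) if len(H)>5 else f[0]
    print(round(s*1e3,2),(a*1e3).round(2),f.round(1),round(base-f[0],1))
    if len(H)>5 and base-f[0]>4.5: print("contact?"); break
    if f[2]>14 or abs(f[1])>12: print("STOP"); break
print(manip.current_time(),manip.current_grip_width()*85)
E
```

```text
[-2.  -2.9  6.1]
-27.0 [-27.47   0.06  40.8 ] [-4.9 -3.3  9. ] 0.0
-25.0 [-25.55   0.06  40.8 ] [-5.7 -3.6  9.6] 0.0
-23.0 [-23.53   0.03  40.83] [-5.4 -3.4  9.4] 0.0
-21.0 [-21.56   0.05  40.8 ] [-5.3 -3.1  9. ] 0.0
-19.0 [-19.55   0.03  40.79] [-5.2 -3.1  9.7] 0.0
-17.0 [-17.53   0.04  40.83] [-5.  -3.2  8.8] -0.5
-15.0 [-15.52   0.02  40.82] [-5.  -3.4  9.2] -0.4
-13.0 [-13.56   0.02  40.78] [-4.6 -3.2  9.5] -0.6
-11.0 [-11.54   0.01  40.81] [-5.7 -4.2  9.6] 0.4
-10.75 [-11.5    0.03  40.82] [-6.5 -3.6 10.4] 1.3
-10.5 [-11.38   0.04  40.79] [-7.6 -3.5 11.4] 2.5
-10.25 [-11.17   0.06  40.81] [-7.8 -3.2 11.7] 2.5
-10.0 [-10.93   0.04  40.81] [-7.8 -3.8 11.6] 2.5
-9.75 [-10.69   0.06  40.79] [-7.7 -3.6 10.2] 2.4
-9.5 [-10.47   0.08  40.8 ] [-7.9 -3.5 11.1] 2.7
-9.25 [-10.18   0.07  40.81] [-7.2 -3.2 11.6] 1.5
-9.0 [-9.94  0.05 40.82] [-7.1 -3.2 12. ] 0.6
-8.75 [-9.7   0.05 40.83] [-8.  -3.3 11.1] 0.4
-8.5 [-9.41  0.07 40.81] [-7.6 -3.1 11.4] -0.0
-8.25 [-9.21  0.05 40.81] [-7.2 -3.3 11.3] -0.4
-8.0 [-8.92  0.05 40.81] [-7.5 -3.6 11.4] -0.2
-7.75 [-8.69  0.05 40.81] [-7.5 -3.5 11.6] -
[... 842 characters left out ...]
.2] -0.5
-3.0 [-3.93  0.04 40.81] [-7.7 -3.7 11.1] 0.1
-2.75 [-3.69  0.07 40.79] [-7.7 -3.3 11.3] 0.2
-2.5 [-3.46  0.05 40.79] [-7.7 -3.3 11.3] 0.2
-2.25 [-3.18  0.06 40.82] [-7.6 -3.4 11. ] 0.1
-2.0 [-2.95  0.04 40.81] [-8.1 -3.5 10.8] 0.7
-1.75 [-2.7   0.06 40.79] [-7.1 -2.9 11.1] -0.4
-1.5 [-2.43  0.07 40.83] [-8.  -2.8 11. ] 0.5
-1.25 [-2.18  0.03 40.8 ] [-7.7 -3.8 11.2] 0.1
-1.0 [-1.93  0.05 40.8 ] [-7.8 -3.1 11.1] 0.3
-0.75 [-1.71  0.05 40.78] [-7.9 -3.  10.6] 0.2
-0.5 [-1.45  0.06 40.79] [-7.5 -3.4 11.2] -0.2
-0.25 [-1.41  0.06 40.8 ] [-9.3 -3.5 12.4] 1.6
0.0 [-1.4   0.06 40.82] [-10.8  -3.6  13.4] 3.0
0.25 [-1.39  0.08 40.81] [-12.4  -4.1  14.7] 4.8
contact?
39.5083 11.42834218714215
```

Run:
```python
from h import *
np.set_printoptions(suppress=True,linewidth=160)
z=.0406; s=.00025
while s<.00125:
    s+=.00025; manip.move_l(tgt(s,0,z),max_speed=.01); f=avg(3); print(s,(jf()[0]*1e3).round(2),f.round(1))
    if f[0]<-17.3: break
t0=manip.current_time()
while manip.current_time()-t0<.6: f=avg(5); print(f.round(1))
manip.move_l(tgt(s-.0017,0,z),max_speed=.01); print("relax",(jf()[0]*1e3).round(2),avg().round(1))
manip.set_gripper(.3,20); manip.dwell(.2); print("open",(jf()[0]*1e3).round(2),avg().round(1),manip.current_grip_width()*85)
a=jf()[0]; manip.move_l(tgt(a[0],a[1],.16),max_speed=.08); manip.dwell(.3)
t=manip.current_ee_pos(); p,d,k=snap("e1"); W=cloud(d,k); q=W[...,:2]-O-[.001,.0006]; u=q@EX; v=q@EY
m=(d>0)&(abs(W[...,2]-.069)<.006)&(abs(v+.042)<.02)&(abs(u)<.09); print("strip u",np.percentile(u[m],[0,1,99,100]).round(4),"v",np.percentile(v[m],[2,50,98]).round(4),"z",np.median(W[...,2][m])+.0011)
print(manip.current_time(),jf()[1].round(2))
cv2.imwrite("pics/e1c.png",p[:400,:,::-1])
```

```text
0.0005 [-1.42  0.07 40.79] [-13.8  -4.2  16.3]
0.00075 [-1.38  0.1  40.8 ] [-15.3  -4.8  17.7]
0.001 [-1.38  0.08 40.81] [-17.9  -5.   19. ]
[-17.4  -4.8  18.7]
[-17.3  -5.   19.1]
[-17.6  -5.1  18.9]
[-17.3  -4.7  18.6]
[-17.1  -4.8  18.9]
[-17.   -4.8  19. ]
[-17.3  -5.   18.7]
[-17.2  -4.8  18.5]
[-17.   -4.8  18.9]
[-17.   -4.8  18.5]
[-17.1  -4.7  18.6]
[-17.2  -4.5  19.3]
[-17.1  -4.7  18.7]
[-17.   -4.7  18.7]
[-17.1  -4.7  18.5]
relax [-1.41  0.03 40.79] [-6.3 -3.8 10. ]
open [-0.76  0.12 40.48] [ 0.  -0.4  0.1] 25.645695830943424
strip u [-0.063  -0.0607  0.0568  0.0574] v [-0.0483 -0.0426 -0.0369] z 0.07031206520564373
43.8417 [-0.28  0.15  0.41]
```

View pics/e1c.png

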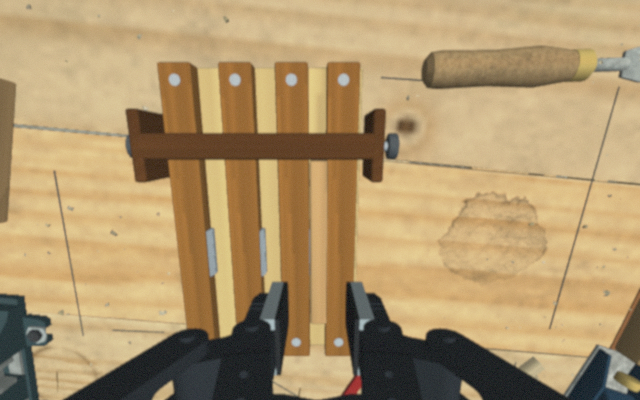

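The strip stands in the narrow groove (around column 318) and butts against the stop at row 160. Its top is at 70 mm, so it is seated on the floor, and the gripper is clear.

```bash
python3 -c "
from bench import manip
print(manip.sign_off())"
```

```text
the job is handed in; nothing more can be done
None
```

The lone strip measured 12 mm; it now stands on the floor of the narrow groove, was pressed against the end stop at about 10 N for 0.6 s, and was let go, and the job was handed in at about 44 s with no verdict returned.

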